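# Line up the guide rollers by size on the rack strip

### The job

Line up the four loose guide rollers on the blue pads of the white rack strip in order of size, one upright on the middle of each pad: the largest on the pad next to the red end block, then smaller and smaller, the smallest farthest from the red block. Do not knock any roller over, leave the sample jar where it stands, and let go of everything at the end.

Things in the scene. Friction and masses are not known exactly. Their poses are not given: they have to be found in the camera images.
- roller_xl: The largest of four loose guide rollers: a spool standing on end, black flange at top and bottom (54 mm diameter, each 10 mm thick), white core 40 mm in diameter between them, 64 mm tall over all, steel bush showing in the top face. Origin: centre of its underside; z is its axis, up. It can be gripped from above across its top flange. About 190 g, varying.
- roller_l: The second largest of four loose guide rollers: a spool standing on end, black flange at top and bottom (46 mm diameter, each 10 mm thick), white core 32 mm in diameter between them, 54 mm tall over all, steel bush showing in the top face. Origin: centre of its underside; z is its axis, up. It can be gripped from above across its top flange. About 130 g, varying.
- roller_m: The third largest of four loose guide rollers: a spool standing on end, black flange at top and bottom (38 mm diameter, each 10 mm thick), white core 24 mm in diameter between them, 44 mm tall over all, steel bush showing in the top face. Origin: centre of its underside; z is its axis, up. It can be gripped from above across its top flange. About 80 g, varying.
- roller_s: The smallest of four loose guide rollers: a spool standing on end, black flange at top and bottom (30 mm diameter, each 10 mm thick), white core 16 mm in diameter between them, 34 mm tall over all, steel bush showing in the top face. Origin: centre of its underside; z is its axis, up. It can be gripped from above across its top flange. About 50 g, varying.
- pad_a: One of four like round blue pads (70 mm diameter, 3 mm thick, white dot at the centre), fixed on the white rack strip (470 x 100 mm, 8 mm thick). Which pad is where in the row changes. The pads lie in one straight row, 90 mm from centre to centre. Origin: centre of the pad's underside, so its top face is 3 mm above the origin and 11 mm above the table. Its y axis runs along the row (either way), x across it.
- pad_b: One of four like round blue pads (70 mm diameter, 3 mm thick, white dot at the centre), fixed on the white rack strip (470 x 100 mm, 8 mm thick). Which pad is where in the row changes. The pads lie in one straight row, 90 mm from centre to centre. Origin: centre of the pad's underside, so its top face is 3 mm above the origin and 11 mm above the table. Its y axis runs along the row (either way), x across it.
- pad_c: One of four like round blue pads (70 mm diameter, 3 mm thick, white dot at the centre), fixed on the white rack strip (470 x 100 mm, 8 mm thick). Which pad is where in the row changes. The pads lie in one straight row, 90 mm from centre to centre. Origin: centre of the pad's underside, so its top face is 3 mm above the origin and 11 mm above the table. Its y axis runs along the row (either way), x across it.
- pad_d: One of four like round blue pads (70 mm diameter, 3 mm thick, white dot at the centre), fixed on the white rack strip (470 x 100 mm, 8 mm thick). Which pad is where in the row changes. The pads lie in one straight row, 90 mm from centre to centre. Origin: centre of the pad's underside, so its top face is 3 mm above the origin and 11 mm above the table. Its y axis runs along the row (either way), x across it.
- red_block: Fixed red block, 60 mm across the row, 30 mm along it, 25 mm tall, standing on one end of the white rack strip (a grey block like it stands on the other end; which end is which changes). Its centre is in line with the pads, 75 mm from the centre of the nearest pad. Origin: centre of its underside, 8 mm above the table.
- jar: Bystander to leave alone: closed glass sample jar with white cap, 64 mm diameter, 85 mm tall, standing on the table to the robot's left. Origin: centre of its underside.
Not all that is in view belongs to the job. What is shaped like the roller_l but purple is not meant. What is shaped like the roller_m but brown is not meant.

How it is judged:
By the outcome, as a careful person would: the job done as asked, in the order asked, and still so for the second after the job is handed in, with the robot touching nothing.
It also fails if it takes over 99 s, if anything falls off the work surface, if the arm or the gripper's body presses on something with over 40 N, if the wrist force passes 120 N, or if a joint passes its speed limit or range.

### The arm

A 6-joint arm with a two-finger parallel gripper is mounted at the origin on the work surface. World frame = base frame: x ahead of the robot, y to its left, z up, the work surface at z = 0. Lengths are in m, angles in degrees, forces in N, time in s.
With the tool pointing down it reaches from about 0.3 to 0.75 m from the base axis. Payload 8.5 kg.
Tool frame: the origin (TCP) lies on the centre line of the jaws, within the pads' length; the fingertips stand 17 mm ahead of it and the grasp point (between the pads) lies 2 mm behind it; z points along the fingers, y is the line along which they close (so a half turn about z gives the same grasp; the last joint's range is limited). The gripper opens to 85 mm and grips with 20 to 120 N. Pads are 22 mm wide; open, the fingers measure 114 mm over their backs; the gripper's body (76 mm by 85 mm) begins 54 mm behind the grasp point. The pads swing forward as they close: fully open they stand 13 mm farther back than shut.
Start: joints at [-83.153, 21.807, 74.336, -0, 83.858, -12.336], TCP at [0.181, -0.519, 0.248] pointing down, gripper open.
Joint ranges: [-178.18, 178.18], [-50.72, 133.34], [12.68, 142.11], [-81.47, 261.47], [9.98, 163.14], [-165.26, 165.26]. Speed limits (degrees/s): [136.94, 136.94, 180, 180, 180, 180].

### API

Orientations are given as a 3x3 rotation matrix whose columns are the frame's x, y, z axes.
In Python, from rig import env gives the robot as it stands.
- The arm moves only by the shell command python3 -m handwheel 'ROWS' [OPENING] [FORCE]. ROWS is JSON, a list that holds one entry, the list of rows, each a list of 4 numbers: the shift along the tool's x, y, z in m, then the turn about the tool's z in rad. In form: [[[x, y, z, roll], ...]]. A call has 1 to 5 rows; each row shifts and turns the commanded pose from where the row before left it, along the tool's axes as they then stand; what a row does not reach is not made up. A row lasts 1/12 s, in which the tool goes at most 41.7 mm and 7.16 degrees, less where a joint would pass 70% of its speed; a pose out of reach is approached as far as the arm can. A call is refused whole if a number of a shift passes 0.0417 or a number of a turn 0.125, either way. A call with a gripper value outside its range is refused whole. OPENING is the opening in per cent of the stroke, from 0 (shut) to 100 (fully open), set as the call begins (- or left out, the last holds). The fingers move at their own pace and stop on an object; FORCE is the grip in N (left out, the last holds). Time passes only in rows, so rows that do not move let the fingers close. It gives the time, the measured TCP pose, the force and the opening at its end, in the units of the state.
- env.observe(): the state, without advancing time (a new reading comes with each control period).
- env.get_image(name): name is "side" or "top" or "wrist"; returns (picture, depth): 480x640x3 uint8, red, green, blue; 480x640 float32, m along the optical axis (not along the pixel's ray), 0 where there is no reading.
- env.camera_params(name): a dict with "K" (3x3 intrinsics, pixels), "rvec" (rotation vector, rad) and "tvec" (3), from world to camera coordinates, as OpenCV has them. Camera axes: x right, y down, z forward; pixel columns grow to the right and rows downward; lengths in m; the calibration is good to about 2 mm. A picture is of the moment at which its call begins: read the wrist's pose just before it. camera_params takes no time and is no camera call; for the wrist camera it gives the pose at the moment of the call.
- env.close_job(): hands the job in, once; it reports no verdict.
The state is a dict: "time_s": time; "q": joint angles; "qvel": joint speeds; "joint_efforts": joint torques, N m; "position": TCP position; "tool_rot": TCP orientation; "ft_force": force on the tool from outside, world axes, zero at the start; "wrist_torque": the same for the moment, N m; "grip_width": finger opening in m.
Only numpy, scipy, OpenCV 4.12 (cv2) and the standard library are available. Lean on these libraries where they do the work, as an engineer would, in place of code of your own. Each camera call takes 0.05 s, during which the arm holds its last target. There are 200 camera calls.

## Working session

There is one attempt and no reset: what is moved stays moved. The work goes in short steps, Python scripts to look and compute and a shell command to move; the robot and the scene stay as the last step left them, time stands still between calls to the robot, and variables do not carry over. Pictures are saved under pics/ and viewed, on a budget of 14 in all, crops included, one or two more only if the job needs it, and the job is handed in when it is done.

```bash
mkdir -p pics; cat > h.py <<'E'
import numpy as np, cv2
from rig import env
def cam(n):
    p=env.camera_params(n); R=cv2.Rodrigues(np.array(p["rvec"],float))[0]
    return np.array(p["K"],float),R,np.array(p["tvec"],float).ravel()
def ray(c,u,v,z):
    K,R,t=c; d=R.T@np.linalg.solve(K,[u,v,1.]); o=-R.T@t
    return o+d*(z-o[2])/d[2]
def pix(c,P):
    K,R,t=c; q=K@(R@np.array(P,float)+t); return q[:2]/q[2]
def save(n,f):
    c=cam(n); im,d=env.get_image(n); cv2.imwrite("pics/"+f,im[...,::-1]); np.save("pics/"+f[:-4],d); return im,d,c
E
python3 - <<'E'
from h import *
for n in("top","side"):
    im,d,c=save(n,n+"0.png"); print(n,-c[1].T@c[2],c[1][2])
s=env.observe();print(s["time_s"],s["position"],s["tool_rot"],s["grip_width"])
E
```

```text
top [0.47105837 0.04995845 0.93524351] [ 0.05627468  0.00257003 -0.99841202]
side [ 0.48807107 -0.80373154  0.69110225] [ 0.0317266   0.80215482 -0.59627264]
0.1 [ 0.18070212 -0.51923414  0.24778265] [[ 9.44462351e-01  3.28619599e-01 -1.61446861e-04]
 [ 3.28619536e-01 -9.44461551e-01  1.25659009e-03]
 [ 2.60459777e-04 -1.23985662e-03 -9.99999197e-01]] 0.08504617121953038
```

View pics/top0.png

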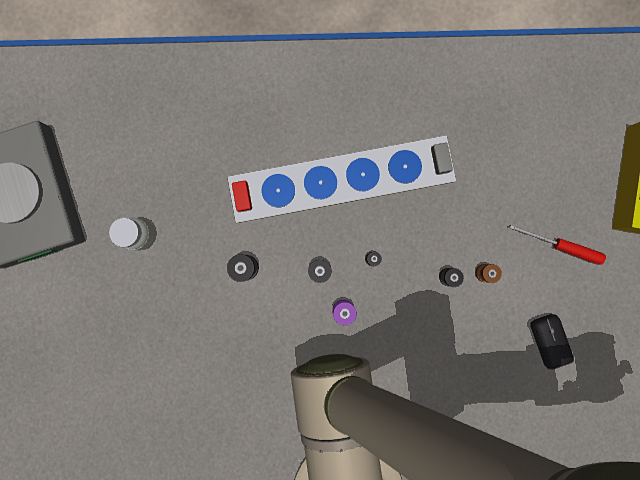

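View pics/side0.png

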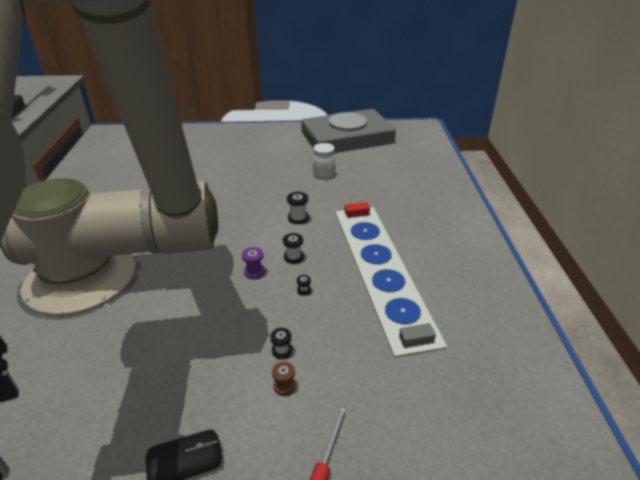

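Top view shows the rollers: XL (242,267), L (319,269), S (373,258) and M (451,276). The decoys are brown (488,272) and purple (345,312). The pads run from (278,190) to (405,166), with the red block at the left end (241,195). The side view agrees.

```bash
cat > m.py <<'E'
from h import *
import sys
def measure(f="top0.png",c=None):
    im=cv2.imread("pics/"+f); c=c or cam("top"); hsv=cv2.cvtColor(im,cv2.COLOR_BGR2HSV)
    def blobs(m,lo,hi):
        n,l,s,ce=cv2.connectedComponentsWithStats(m.astype(np.uint8)); return [(s[i,4],ce[i],s[i]) for i in range(1,n) if lo<s[i,4]<hi]
    H,S,V=cv2.split(hsv)
    pads=[ray(c,*b[1],.011) for b in blobs((H>100)&(H<125)&(S>120)&(V>60),500,3000)]
    red=[ray(c,*b[1],.033) for b in blobs(((H<8)|(H>172))&(S>150),150,1500)]
    return np.array(pads),red
if __name__=="__main__":
    p,r=measure(); print(p.round(4),np.linalg.norm(np.diff(p,axis=0),axis=1)); print(r)
    c=cam("top"); im=cv2.imread("pics/top0.png"); g=cv2.cvtColor(im,cv2.COLOR_BGR2GRAY)
    for n,(u,v),h in [("xl",(242,267),.064),("l",(319,269),.054),("s",(373,258),.034),("m",(453,277),.044)]:
        w=g[v-8:v+9,u-8:u+9].astype(int); m=(w>110).astype(np.uint8)
        k,l,s,ce=cv2.connectedComponentsWithStats(m)
        i=min(range(1,k),key=lambda i:np.hypot(*(ce[i]-8))); uv=ce[i]+[u-8,v-8]
        d=np.load("pics/top0.npy"); 
        K,R,t=c; P=R.T@(np.linalg.solve(K,[u,v,1.])*d[v+3,u+3]-t)
        print(n,uv,s[i],ray(c,*uv,h).round(4),"depth z",P[2].round(3))
E
python3 m.py
```

```text
[[ 0.6665 -0.1347  0.011 ]
 [ 0.6515 -0.046   0.011 ]
 [ 0.6364  0.0427  0.011 ]
 [ 0.6214  0.1313  0.011 ]] [0.08999764 0.08992773 0.08993217]
[array([0.60794416, 0.20358852, 0.033     ]), array([ 0.481362  , -0.47817815,  0.033     ])]
xl [240.05952381 267.4047619 ] [ 1  3 11 12 84] [0.4624 0.2023 0.064 ] depth z 0.066
l [319.2238806  270.52238806] [ 4  5 10 10 67] [0.4532 0.0482 0.054 ] depth z 0.052
s [373.61538462 258.73076923] [ 6  6  6  6 26] [ 0.4744 -0.0619  0.034 ] depth z 0.034
m [453.70731707 277.3902439 ] [ 5  5  8  8 41] [ 0.4342 -0.2187  0.044 ] depth z 0.047
```

Heights and spacings check out. I'll move above M first, roll so the jaws close across the row, then look with the wrist camera.

```bash
python3 -m handwheel '[[[0.0337,-0.02,0,0],[0.0337,-0.02,0,0],[0.0337,-0.02,0,0],[0.0337,-0.02,0,0],[0.0337,-0.02,0,0]]]' 100 40
python3 -m handwheel '[[[0.0337,-0.02,0,0],[0.0337,-0.02,0,0],[0.0337,-0.02,0,0],[0.0337,-0.02,0,0],[0.0337,-0.02,0,0]]]' 
python3 -m handwheel '[[[0,0,0.01,-0.117],[0,0,0.01,-0.117],[0,0,0.01,-0.117],[0,0,0.01,-0.117],[0,0,0.01,-0.117]]]'
python3 -m handwheel '[[[0,0,0,-0.117],[0,0,0,-0.117],[0,0,0,-0.117],[0,0,0,-0.117],[0,0,0,-0.117]]]'
python3 -m handwheel '[[[0,0,0,-0.117],[0,0,0,-0.117],[0,0,0,0]]]'
cat >> h.py <<'E'
def togo(P,phi=99.6):
    s=env.observe(); R=np.array(s["tool_rot"]); p=np.array(s["position"])
    a=np.degrees(np.arctan2(R[1,0],R[0,0]))
    print("t %.2f pos %s phi %.2f w %.4f f %s | shift tool %s turn %.3f"%(s["time_s"],p.round(4),a,s["grip_width"],np.round(s["ft_force"],1),(R.T@(np.array(P)-p)).round(4),-np.radians(phi-a)))
E
python3 - <<'E'
from h import *
togo([.4342,-.2187,.038])
im,d,c=save("wrist","w1.png")
for n,P in dict(m=[.4342,-.2187,.044],s=[.4744,-.0619,.034]).items(): print(n,pix(c,P))
E
```

```text
time_s: 0.52
position: [0.3077, -0.368, 0.2481]
tool_rot: [[0.945, 0.328, -0.0], [0.328, -0.945, 0.001], [-0.0, -0.001, -1.0]]
ft_force: [0.6, -0.0, -0.1]
grip_width: 0.0856
time_s: 0.93
position: [0.4341, -0.218, 0.2482]
tool_rot: [[0.945, 0.328, -0.0], [0.328, -0.945, 0.0], [-0.0, -0.0, -1.0]]
ft_force: [0.5, -0.4, -1.0]
grip_width: 0.0851
time_s: 1.35
position: [0.4332, -0.2196, 0.1976]
tool_rot: [[0.601, 0.799, -0.001], [0.799, -0.601, 0.0], [0.0, -0.001, -1.0]]
ft_force: [0.7, 0.2, 0.2]
grip_width: 0.0851
time_s: 1.77
position: [0.4331, -0.2197, 0.198]
tool_rot: [[0.06, 0.998, -0.001], [0.998, -0.06, 0.001], [0.001, -0.001, -1.0]]
ft_force: [-0.3, 1.2, -0.3]
grip_width: 0.0859
time_s: 2.02
position: [0.4332, -0.2197, 0.1981]
tool_rot: [[-0.171, 0.985, -0.001], [0.985, 0.171, 0.0], [0.001, -0.0, -1.0]]
ft_force: [-0.5, 0.0, 0.4]
grip_width: 0.085
t 2.02 pos [ 0.4332 -0.2197  0.1981] phi 99.86 w 0.0850 f [-0.5  0.   0.4] | shift tool [0.0007 0.0013 0.1601] turn 0.005
m [329.1515952  227.08270416]
s [440.71493322 -16.92260629]
```

View pics/w1.png

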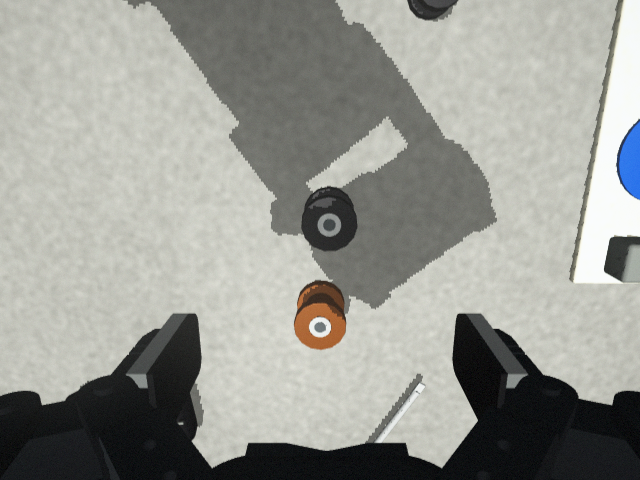

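M's bush is at (330,225), against a prediction of (329,227). The jaws are clear of the brown roller at (320,325). Descending and gripping.

```bash
python3 -m handwheel '[[[0.001,0.0013,0.035,0.005],[0,0,0.035,0],[0,0,0.035,0],[0,0,0.035,0],[0,0,0.02,0]]]'
python3 -m handwheel '[[[0,0,0,0],[0,0,0,0],[0,0,0,0],[0,0,0,0],[0,0,0,0]]]' 0 40
python3 -m handwheel '[[[0,0,0,0],[0,0,0,0],[0,0,0,0]]]'
python3 - <<'E'
from h import *
togo([.6515,-.046,.2])
E
```

```text
time_s: 2.48
position: [0.4333, -0.2177, 0.0353]
tool_rot: [[-0.158, 0.987, -0.003], [0.987, 0.158, 0.003], [0.003, -0.003, -1.0]]
ft_force: [-0.2, -0.4, -0.6]
grip_width: 0.0858
time_s: 2.9
position: [0.4351, -0.2192, 0.0401]
tool_rot: [[-0.162, 0.987, 0.003], [0.987, 0.162, -0.002], [-0.003, 0.002, -1.0]]
ft_force: [-0.3, 0.1, 4.3]
grip_width: 0.0361
time_s: 3.15
position: [0.4351, -0.2192, 0.0401]
tool_rot: [[-0.162, 0.987, 0.003], [0.987, 0.162, -0.002], [-0.003, 0.002, -1.0]]
ft_force: [-0.9, 0.7, 4.8]
grip_width: 0.0362
t 3.15 pos [ 0.4351 -0.2192  0.0401] phi 99.30 w 0.0362 f [-0.9  0.7  4.8] | shift tool [ 0.1355  0.2419 -0.1597] turn -0.005
```

```bash
python3 -m handwheel '[[[0,0,-0.02,0],[0,0,-0.04,0],[0,0,-0.04,0],[0,0,0,0]]]'
python3 -m handwheel '[[[0.0194,0.0346,0,0],[0.0194,0.0346,0,0],[0.0194,0.0346,0,0],[0.0194,0.0346,0,0],[0.0194,0.0346,0,0]]]'
python3 -m handwheel '[[[0.0194,0.0346,0,0],[0.0194,0.0346,0,-0.005],[0,0,0,0],[0,0,0,0]]]'
python3 - <<'E'
from h import *
togo([.6515,-.046,.0511])
save("wrist","w2.png")
save("side","s2.png")
E
python3 -c "
import cv2,numpy as np
a=cv2.imread('pics/w2.png');b=cv2.imread('pics/s2.png')
cv2.imwrite('pics/c2.png',np.hstack([cv2.resize(a,(400,300)),cv2.resize(b[100:400,240:540],(400,300),interpolation=2)]))"
```

```text
time_s: 3.48
position: [0.4368, -0.2204, 0.1458]
tool_rot: [[-0.162, 0.987, 0.011], [0.987, 0.162, -0.009], [-0.011, 0.009, -1.0]]
ft_force: [0.2, -0.8, -0.1]
grip_width: 0.0362
time_s: 3.9
position: [0.5907, -0.0933, 0.1394]
tool_rot: [[-0.162, 0.987, 0.002], [0.987, 0.162, -0.001], [-0.001, 0.002, -1.0]]
ft_force: [-0.6, -1.0, -1.4]
grip_width: 0.0361
time_s: 4.23
position: [0.6521, -0.0438, 0.1385]
tool_rot: [[-0.169, 0.986, 0.001], [0.986, 0.169, -0.0], [-0.0, 0.001, -1.0]]
ft_force: [-0.9, 0.7, -1.0]
grip_width: 0.0364
t 4.23 pos [ 0.6521 -0.0438  0.1385] phi 99.76 w 0.0364 f [-0.9  0.7 -1. ] | shift tool [-0.002  -0.001   0.0874] turn 0.003
```

View pics/c2.png

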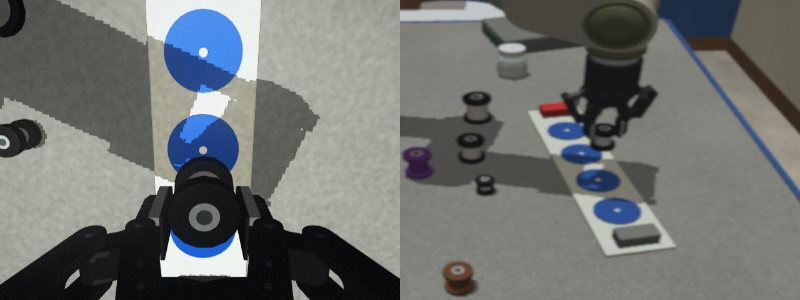

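M is held upright and sits just behind the second pad from the red end. Wrist: bush at about (326,347). Side: roller at about (602,135). I'll work out its centre from the bush.

```bash
cat >> h.py <<'E'
def bush(n,f,u,v,h,r=20,lo=110):
    g=cv2.cvtColor(cv2.imread("pics/"+f),cv2.COLOR_BGR2GRAY); m=np.zeros_like(g); m[v-r:v+r,u-r:u+r]=g[v-r:v+r,u-r:u+r]>lo
    k=max(cv2.findContours(m,0,1)[0],key=cv2.contourArea); (x,y),rr=cv2.minEnclosingCircle(k)
    d=np.load("pics/"+f[:-4]+".npy"); c=cam(n); K,R,t=c
    dd=np.median(d[v-r:v+r,u-r:u+r][m[v-r:v+r,u-r:u+r]>0]); P=R.T@(np.linalg.solve(K,[x,y,1.])*dd-t)
    print("bush px",round(x,1),round(y,1),"r",round(rr,1),"plane",ray(c,x,y,h).round(4),"depth",P.round(4)); return ray(c,x,y,h)
E
python3 - <<'E'
from h import *
bush("wrist","w2.png",326,347,.1385+.0039,r=30,lo=70)
togo([.6515,-.046,.0511])
E
```

```text
bush px 326.5 347.5 r 24.9 plane [ 0.6498 -0.0437  0.1424] depth [ 0.6498 -0.0433  0.1432]
t 4.33 pos [ 0.6508 -0.0457  0.1387] phi 99.60 w 0.0364 f [ 0.3 -0.5 -1.9] | shift tool [-0.0004  0.0006  0.0876] turn -0.000
```

```bash
python3 -m handwheel '[[[-0.0025,0.001,0.03,0],[0,0,0.03,0],[0,0,0.02,0],[0,0,0.006,0],[0,0,0,0]]]'
python3 - <<'E'
from h import *
togo([.6515,-.046,.0511]); togo([.6515,-.046,.0511]);save("wrist","w3.png"); bush("wrist","w3.png",326,347,.055,r=30,lo=70)
E
```

```text
time_s: 4.75
position: [0.6514, -0.0487, 0.0523]
tool_rot: [[-0.165, 0.986, -0.003], [0.986, 0.165, 0.0], [0.001, -0.002, -1.0]]
ft_force: [0.5, -0.6, -0.7]
grip_width: 0.036
t 4.75 pos [ 0.6514 -0.0487  0.0523] phi 99.52 w 0.0360 f [ 0.5 -0.6 -0.7] | shift tool [0.0026 0.0006 0.0012] turn -0.001
t 4.75 pos [ 0.6514 -0.0487  0.0523] phi 99.52 w 0.0360 f [ 0.5 -0.6 -0.7] | shift tool [0.0026 0.0006 0.0012] turn -0.001
bush px 326.1 347.5 r 25.3 plane [ 0.6513 -0.0478  0.055 ] depth [ 0.651  -0.0461  0.058 ]
```

```bash
python3 -m handwheel '[[[0.001,0,0.0015,0],[0,0,0,0]]]'
python3 -m handwheel '[[[0,0,0,0],[0,0,0,0],[0,0,0,0],[0,0,0,0],[0,0,0,0]]]' 70
python3 -m handwheel '[[[0,0,-0.03,0],[0,0,-0.035,0],[0,0,-0.035,0],[0,0,0,0],[0,0,0,0]]]'
python3 - <<'E'
from h import *
save("wrist","w4.png"); c=cam("wrist"); print(pix(c,[.6515,-.046,.055]))
togo([.4744,-.0619,.16])
E
```

```text
time_s: 4.97
position: [0.6526, -0.047, 0.0516]
tool_rot: [[-0.167, 0.986, 0.001], [0.986, 0.167, -0.0], [-0.0, 0.001, -1.0]]
ft_force: [-0.1, 0.5, -0.8]
grip_width: 0.0364
time_s: 5.38
position: [0.6527, -0.0466, 0.0509]
tool_rot: [[-0.167, 0.986, 0.0], [0.986, 0.167, 0.0], [-0.0, 0.0, -1.0]]
ft_force: [-0.4, 0.4, -0.3]
grip_width: 0.0597
time_s: 5.8
position: [0.6533, -0.0467, 0.1529]
tool_rot: [[-0.167, 0.986, 0.004], [0.986, 0.167, -0.001], [-0.002, 0.004, -1.0]]
ft_force: [-0.3, 0.4, -1.0]
grip_width: 0.0596
[325.83361857 254.06459683]
t 5.85 pos [ 0.6525 -0.0466  0.1509] phi 99.63 w 0.0601 f [-0.6 -0.4 -1.9] | shift tool [ 0.0147 -0.1781 -0.0092] turn 0.000
```

View pics/w4.png

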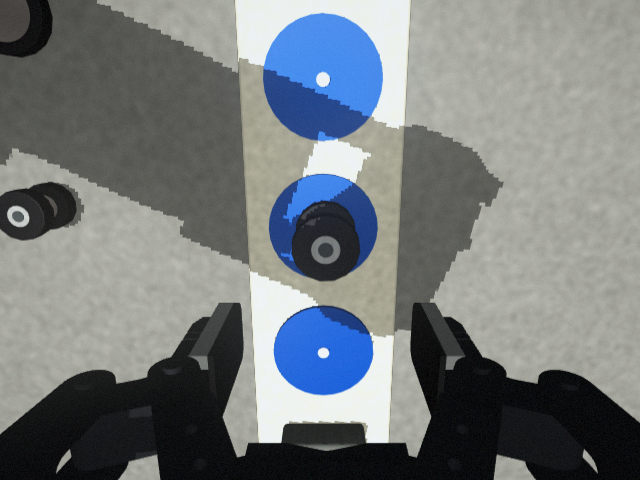

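M stands upright on its pad with its bush at (326,250), about 1-2 mm from centre. The neighbouring pads' dots are at (323,79) and (323,352). Next I'll measure S, with its bush at (17,216), and check the pad frame.

```bash
python3 - <<'E'
from h import *
bush("wrist","w4.png",20,216,.034,r=14)
bush("wrist","w4.png",326,250,.055,r=18)
bush("wrist","w4.png",323,79,.011,r=14,lo=200)
bush("wrist","w4.png",323,352,.011,r=14,lo=200)
togo([.4744,-.0619,.125])
E
```

```text
bush px 18.0 215.5 r 11.9 plane [ 0.4737 -0.0592  0.034 ] depth [ 0.473  -0.0596  0.033 ]
bush px 325.1 249.5 r 14.1 plane [ 0.6507 -0.0435  0.055 ] depth [ 0.6508 -0.044   0.0536]
bush px 322.5 79.0 r 7.2 plane [0.6343 0.0446 0.011 ] depth [0.6343 0.0447 0.0097]
bush px 323.0 352.6 r 5.2 plane [ 0.6639 -0.1317  0.011 ] depth [ 0.6641 -0.1327  0.0093]
t 5.85 pos [ 0.6525 -0.0466  0.1509] phi 99.63 w 0.0601 f [-0.6 -0.4 -1.9] | shift tool [ 0.0147 -0.1781  0.0258] turn 0.000
```

The wrist frame is offset by about (-2, +2.5) mm on every point, so top-frame coordinates match the arm. M is within about 1.5 mm of its pad centre. On to S.

```bash
python3 -m handwheel '[[[0.003,-0.0356,0,0],[0.003,-0.0356,0,0],[0.003,-0.0356,0,0],[0.003,-0.0356,0,0],[0.0027,-0.0356,0,0]]]'
python3 -m handwheel '[[[0,0,0.02,0],[0,0,0.02,0],[0,0,0,0]]]'
python3 - <<'E'
from h import *
togo([.4744,-.0619,.029]); save("wrist","w5.png"); togo([.4744,-.0619,.029]); print(pix(cam("wrist"),[.4730,-.0594,.034]))
E
```

```text
time_s: 6.27
position: [0.4721, -0.0615, 0.1493]
tool_rot: [[-0.167, 0.986, -0.003], [0.986, 0.167, 0.001], [0.002, -0.003, -1.0]]
ft_force: [-0.4, -1.1, 0.7]
grip_width: 0.0598
time_s: 6.52
position: [0.4722, -0.0612, 0.1074]
tool_rot: [[-0.167, 0.986, -0.007], [0.986, 0.167, 0.003], [0.004, -0.007, -1.0]]
ft_force: [-0.9, -0.2, -0.4]
grip_width: 0.0594
t 6.52 pos [ 0.4722 -0.0612  0.1074] phi 99.59 w 0.0594 f [-0.9 -0.2 -0.4] | shift tool [-0.0013  0.0026  0.0784] turn -0.000
t 6.57 pos [ 0.4733 -0.0615  0.1089] phi 99.61 w 0.0595 f [ 0.8 -0.6 -0.4] | shift tool [-0.0008  0.0014  0.0799] turn 0.000
[328.47613318 265.06520898]
```

View pics/w5.png

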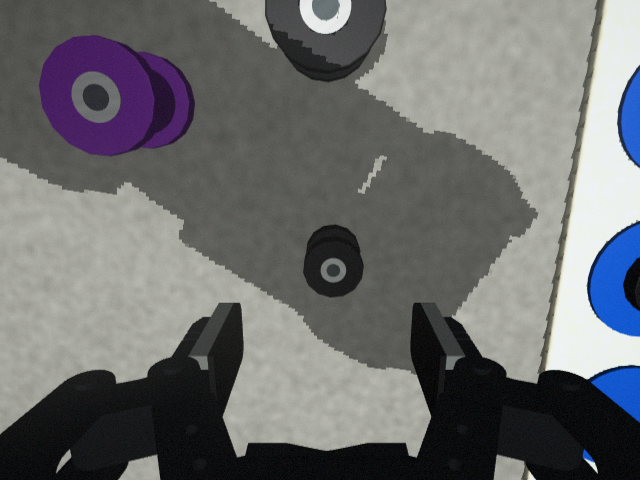

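S's bush is at (333,270), within 2 mm of the prediction and centred between the jaws.

```bash
python3 -m handwheel '[[[-0.0015,0.0023,0.03,0],[0,0,0.03,0],[0,0,0.019,0],[0,0,0,0]]]'
python3 -m handwheel '[[[0,0,0,0],[0,0,0,0],[0,0,0,0],[0,0,0,0],[0,0,0,0]]]' 0 40
python3 -m handwheel '[[[0,0,0,0],[0,0,0,0]]]'
python3 -m handwheel '[[[0,0,-0.03,0],[0,0,-0.04,0],[0,0,-0.04,0],[0,0,0,0]]]'
python3 - <<'E'
from h import *
togo([.6665,-.1347,.14])
E
```

```text
time_s: 6.9
position: [0.476, -0.0624, 0.0292]
tool_rot: [[-0.167, 0.986, -0.006], [0.986, 0.167, 0.002], [0.003, -0.005, -1.0]]
ft_force: [-0.6, 1.0, -0.2]
grip_width: 0.0598
time_s: 7.32
position: [0.478, -0.0632, 0.0334]
tool_rot: [[-0.167, 0.986, 0.003], [0.986, 0.167, -0.001], [-0.002, 0.003, -1.0]]
ft_force: [-0.9, 0.9, 6.7]
grip_width: 0.0279
time_s: 7.48
position: [0.478, -0.0632, 0.0334]
tool_rot: [[-0.167, 0.986, 0.003], [0.986, 0.167, -0.001], [-0.002, 0.003, -1.0]]
ft_force: [-0.1, 0.3, 7.0]
grip_width: 0.028
time_s: 7.82
position: [0.4799, -0.0639, 0.1493]
tool_rot: [[-0.168, 0.986, 0.013], [0.986, 0.168, -0.005], [-0.007, 0.012, -1.0]]
ft_force: [0.9, -0.5, -0.5]
grip_width: 0.0284
t 7.82 pos [ 0.4799 -0.0639  0.1493] phi 99.65 w 0.0284 f [ 0.9 -0.5 -0.5] | shift tool [-0.101   0.172   0.0119] turn 0.001
```

```bash
python3 -m handwheel '[[[-0.0202,0.0348,0,0],[-0.0202,0.0348,0,0],[-0.0202,0.0348,0,0],[-0.0202,0.0348,0,0],[-0.0202,0.0348,0,0]]]'
python3 -m handwheel '[[[0,0,0.02,0],[0,0,0.02,0],[0,0,0,0],[0,0,0,0]]]'
python3 - <<'E'
from h import *
togo([.6665,-.1347,.0445]); save("wrist","w6.png"); bush("wrist","w6.png",326,347,env.observe()["position"][2]+.001,r=30,lo=70); togo([.6665,-.1347,.0445])
E
```

```text
time_s: 8.23
position: [0.6671, -0.134, 0.143]
tool_rot: [[-0.167, 0.986, 0.001], [0.986, 0.167, -0.0], [-0.001, 0.001, -1.0]]
ft_force: [0.9, -0.2, -0.8]
grip_width: 0.0279
time_s: 8.57
position: [0.6651, -0.1333, 0.1018]
tool_rot: [[-0.167, 0.986, -0.002], [0.986, 0.167, 0.001], [0.001, -0.001, -1.0]]
ft_force: [0.3, -0.1, -0.6]
grip_width: 0.0284
t 8.57 pos [ 0.6651 -0.1333  0.1018] phi 99.63 w 0.0284 f [ 0.3 -0.1 -0.6] | shift tool [-0.0017  0.0012  0.0573] turn 0.001
bush px 326.5 339.0 r 19.6 plane [ 0.6644 -0.13    0.1041] depth [ 0.6644 -0.13    0.1042]
t 8.62 pos [ 0.6657 -0.1334  0.1031] phi 99.63 w 0.0285 f [-0.2  0.2  0.2] | shift tool [-0.0014  0.0006  0.0586] turn 0.001
```

```bash
python3 -m handwheel '[[[-0.002,0.0003,0.03,0],[0,0,0.02,0],[0,0,0.008,0],[0,0,0,0],[0,0,0,0]]]'
python3 - <<'E'
from h import *
togo([.6665,-.1347,.0445])
E
```

```text
time_s: 9.03
position: [0.6668, -0.1355, 0.0456]
tool_rot: [[-0.167, 0.986, 0.002], [0.986, 0.167, -0.001], [-0.001, 0.002, -1.0]]
ft_force: [0.0, 0.0, -0.2]
grip_width: 0.0281
t 9.03 pos [ 0.6668 -0.1355  0.0456] phi 99.63 w 0.0281 f [ 0.   0.  -0.2] | shift tool [ 0.0009 -0.0001  0.0011] turn 0.001
```

```bash
python3 -m handwheel '[[[0,0,0.001,0],[0,0,0,0]]]'
python3 -m handwheel '[[[0,0,0,0],[0,0,0,0],[0,0,0,0],[0,0,0,0],[0,0,0,0]]]' 80
python3 -m handwheel '[[[0,0,-0.03,0],[0,0,-0.035,0],[0,0,-0.035,0],[0,0,0,0],[0,0,0,0]]]'
python3 - <<'E'
from h import *
save("wrist","w7.png"); c=cam("wrist"); P=pix(c,[.664,-.132,.045]).astype(int); print(P)
bush("wrist","w7.png",P[0],P[1],.045,r=16,lo=110)
togo([.4532,.0482,.15])
E
```

```text
time_s: 9.2
position: [0.6666, -0.1355, 0.044]
tool_rot: [[-0.167, 0.986, 0.002], [0.986, 0.167, -0.001], [-0.001, 0.002, -1.0]]
ft_force: [0.9, 0.2, 0.2]
grip_width: 0.0284
time_s: 9.62
position: [0.6662, -0.1354, 0.0429]
tool_rot: [[-0.167, 0.986, 0.0], [0.986, 0.167, -0.0], [-0.0, 0.0, -1.0]]
ft_force: [0.8, -0.1, 0.6]
grip_width: 0.0682
time_s: 10.03
position: [0.6669, -0.1356, 0.1451]
tool_rot: [[-0.167, 0.986, 0.004], [0.986, 0.167, -0.002], [-0.002, 0.004, -1.0]]
ft_force: [0.1, 1.0, 0.0]
grip_width: 0.0682
[324 247]
bush px 324.6 245.5 r 10.9 plane [ 0.6638 -0.1307  0.045 ] depth [ 0.6639 -0.1312  0.0434]
t 10.08 pos [ 0.6661 -0.1353  0.1429] phi 99.63 w 0.0683 f [ 0.2 -0.1 -0.4] | shift tool [ 0.2166 -0.1792 -0.0072] turn 0.001
```

View pics/w7.png

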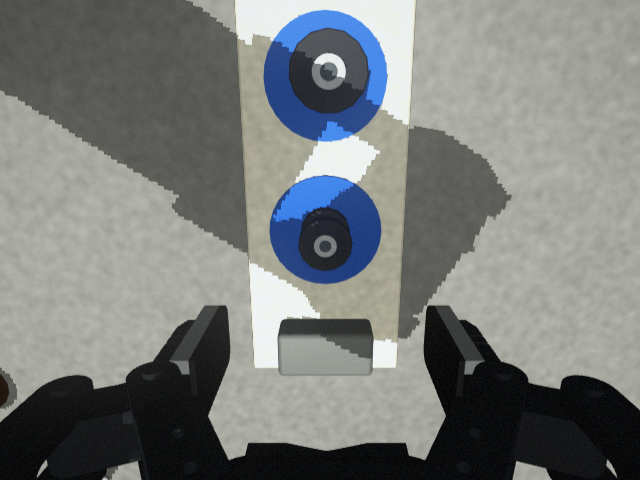

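S is upright at (325,246), within 2 mm of centre, and M at (328,71) is undisturbed. Next is L.

```bash
python3 -m handwheel '[[[0.0309,-0.0256,0,0],[0.0309,-0.0256,0,0],[0.0309,-0.0256,0,0],[0.0309,-0.0256,0,0],[0.0309,-0.0256,0,0]]]'
python3 -m handwheel '[[[0.0309,-0.0256,0,0],[0.0309,-0.0256,0,0],[0,0,0,0],[0,0,0,0]]]'
python3 - <<'E'
from h import *
togo([.4532,.0482,.049]); save("wrist","w8.png");P=pix(cam("wrist"),[.4517,.0507,.054]).astype(int); print(P);bush("wrist","w8.png",P[0],P[1],.054,r=24,lo=110);togo([.4532,.0482,.049])
E
```

```text
time_s: 10.5
position: [0.5117, -0.0033, 0.1412]
tool_rot: [[-0.167, 0.986, -0.003], [0.986, 0.167, 0.001], [0.001, -0.003, -1.0]]
ft_force: [1.7, -0.5, 0.4]
grip_width: 0.0686
time_s: 10.83
position: [0.4516, 0.0491, 0.142]
tool_rot: [[-0.169, 0.986, -0.003], [0.986, 0.169, 0.0], [0.001, -0.003, -1.0]]
ft_force: [0.0, -0.7, 0.7]
grip_width: 0.0685
t 10.83 pos [0.4516 0.0491 0.142 ] phi 99.74 w 0.0685 f [ 0.  -0.7  0.7] | shift tool [-0.0012  0.0017  0.093 ] turn 0.003
[326 255]
bush px 329.2 260.0 r 17.9 plane [0.4537 0.0483 0.054 ] depth [0.4537 0.0486 0.0548]
t 10.88 pos [0.453  0.0482 0.1422] phi 99.68 w 0.0682 f [ 0.4 -0.  -0.1] | shift tool [-0.0001  0.0003  0.0932] turn 0.001
```

View pics/w8.png

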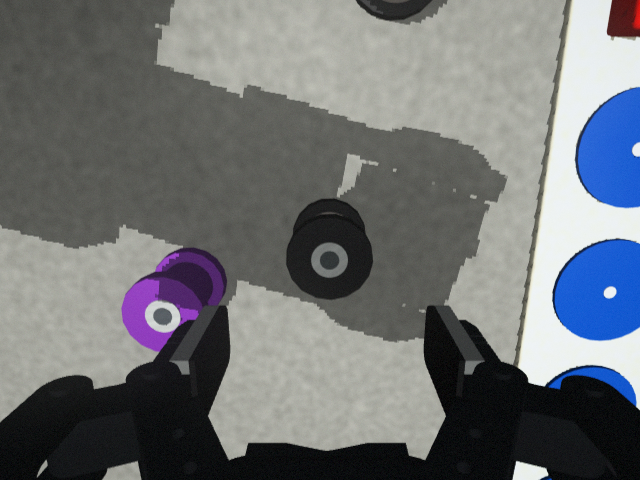

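L's bush is at (329,260), and the purple decoy at (163,316) is about 89 mm off along the jaw line. I'll narrow the jaws to 68 % before descending to keep clear of it.

```bash
python3 -m handwheel '[[[0,0.001,0.03,0],[0,0,0.03,0],[0,0,0.02,0],[0,0,0.013,0],[0,0,0,0]]]' 68
python3 -m handwheel '[[[0,0,0,0],[0,0,0,0],[0,0,0,0],[0,0,0,0],[0,0,0,0]]]' 0 45
python3 -m handwheel '[[[0,0,-0.03,0],[0,0,-0.04,0],[0,0,-0.04,0],[0,0,0,0]]]'
python3 - <<'E'
from h import *
togo([.6364,.0427,.14])
E
```

```text
time_s: 11.3
position: [0.4539, 0.0474, 0.0469]
tool_rot: [[-0.166, 0.986, -0.005], [0.986, 0.166, 0.001], [0.002, -0.005, -1.0]]
ft_force: [0.4, -0.5, 0.3]
grip_width: 0.0583
time_s: 11.72
position: [0.4547, 0.048, 0.0503]
tool_rot: [[-0.167, 0.986, 0.001], [0.986, 0.167, -0.0], [-0.0, 0.001, -1.0]]
ft_force: [0.6, 0.3, -1.1]
grip_width: 0.0444
time_s: 12.05
position: [0.4571, 0.0478, 0.1665]
tool_rot: [[-0.168, 0.986, 0.013], [0.986, 0.168, -0.002], [-0.004, 0.012, -1.0]]
ft_force: [1.1, -0.8, -1.2]
grip_width: 0.0439
t 12.05 pos [0.4571 0.0478 0.1665] phi 99.65 w 0.0439 f [ 1.1 -0.8 -1.2] | shift tool [-0.035   0.1756  0.0287] turn 0.001
```

```bash
python3 -m handwheel '[[[-0.007,0.0354,0,0],[-0.007,0.0354,0,0],[-0.007,0.0354,0,0],[-0.007,0.0354,0,0],[-0.007,0.0354,0,0]]]'
python3 -m handwheel '[[[0,0,0.02,0],[0,0,0.02,0],[0,0,0,0],[0,0,0,0]]]'
python3 - <<'E'
from h import *
togo([.6364,.0427,.0613]); save("wrist","w9.png"); bush("wrist","w9.png",326,347,env.observe()["position"][2]+.004,r=34,lo=70); togo([.6364,.0427,.0613])
E
```

```text
time_s: 12.47
position: [0.6361, 0.0432, 0.1595]
tool_rot: [[-0.167, 0.986, -0.0], [0.986, 0.167, 0.0], [0.0, -0.0, -1.0]]
ft_force: [-0.2, -0.5, -0.2]
grip_width: 0.0442
time_s: 12.8
position: [0.6341, 0.0433, 0.119]
tool_rot: [[-0.167, 0.986, -0.003], [0.986, 0.167, 0.0], [0.001, -0.002, -1.0]]
ft_force: [-0.4, -0.4, -0.6]
grip_width: 0.0442
t 12.80 pos [0.6341 0.0433 0.119 ] phi 99.63 w 0.0442 f [-0.4 -0.4 -0.6] | shift tool [-0.001   0.0023  0.0577] turn 0.000
bush px 326.5 347.5 r 30.2 plane [0.6337 0.0453 0.1244] depth [0.6336 0.0459 0.1254]
t 12.85 pos [0.6347 0.0432 0.1204] phi 99.63 w 0.0440 f [ 0.1 -0.7 -0.2] | shift tool [-0.0007  0.0016  0.0591] turn 0.001
```

```bash
python3 -m handwheel '[[[-0.0008,0.0008,0.03,0],[0,0,0.02,0],[0,0,0.0085,0],[0,0,0,0],[0,0,0,0]]]'
python3 -m handwheel '[[[0,0,0.0005,0],[0,0,0,0]]]'
python3 - <<'E'
from h import *
togo([.6364,.0427,.0613])
E
```

```text
time_s: 13.27
position: [0.6362, 0.0425, 0.0628]
tool_rot: [[-0.167, 0.986, 0.002], [0.986, 0.167, -0.0], [-0.001, 0.002, -1.0]]
ft_force: [-1.2, -0.0, -0.1]
grip_width: 0.0444
time_s: 13.43
position: [0.6362, 0.0425, 0.062]
tool_rot: [[-0.167, 0.986, 0.002], [0.986, 0.167, -0.0], [-0.001, 0.002, -1.0]]
ft_force: [-0.2, -0.4, -1.0]
grip_width: 0.044
t 13.43 pos [0.6362 0.0425 0.062 ] phi 99.63 w 0.0440 f [-0.2 -0.4 -1. ] | shift tool [0.0002 0.0003 0.0007] turn 0.000
```

```bash
python3 -m handwheel '[[[0,0,0.0007,0],[0,0,0,0]]]'
python3 -m handwheel '[[[0,0,0,0],[0,0,0,0],[0,0,0,0],[0,0,0,0],[0,0,0,0]]]' 95
python3 -m handwheel '[[[0,0,-0.03,0],[0,0,-0.035,0],[0,0,-0.035,0],[0,0,0,0],[0,0,0,0]]]'
python3 - <<'E'
from h import *
save("wrist","w10.png"); c=cam("wrist"); P=pix(c,[.6343,.0446,.065]).astype(int); print(P)
bush("wrist","w10.png",P[0],P[1],.065,r=22,lo=110)
togo([.4624,.2023,.16])
E
```

```text
time_s: 13.6
position: [0.6358, 0.0425, 0.0605]
tool_rot: [[-0.167, 0.986, 0.001], [0.986, 0.167, -0.0], [-0.0, 0.001, -1.0]]
ft_force: [0.4, 0.7, -0.1]
grip_width: 0.0442
time_s: 14.02
position: [0.6357, 0.0425, 0.0602]
tool_rot: [[-0.167, 0.986, 0.0], [0.986, 0.167, -0.0], [-0.0, 0.0, -1.0]]
ft_force: [0.1, -0.3, 0.4]
grip_width: 0.0812
time_s: 14.43
position: [0.6363, 0.0425, 0.1622]
tool_rot: [[-0.167, 0.986, 0.004], [0.986, 0.167, -0.001], [-0.001, 0.004, -1.0]]
ft_force: [0.3, -0.0, -1.4]
grip_width: 0.081
[325 251]
bush px 325.9 249.5 r 17.2 plane [0.6341 0.0459 0.065 ] depth [0.6342 0.0455 0.0637]
t 14.48 pos [0.6355 0.0425 0.1602] phi 99.63 w 0.0810 f [ 0.3 -0.7 -0.1] | shift tool [ 1.865e-01 -1.440e-01  1.000e-04] turn 0.000
```

L is placed and its bush reads 1.3 mm from centre. Now XL.

```bash
python3 -m handwheel '[[[0.0311,-0.024,0,0],[0.0311,-0.024,0,0],[0.0311,-0.024,0,0],[0.0311,-0.024,0,0],[0.0311,-0.024,0,0]]]'
python3 -m handwheel '[[[0.0311,-0.024,0,0],[0,0,0,0],[0,0,0,0],[0,0,0,0]]]'
python3 - <<'E'
from h import *
togo([.4624,.2023,.058]); save("wrist","w11.png");P=pix(cam("wrist"),[.4620,.2035,.064]).astype(int); print(P);bush("wrist","w11.png",P[0],P[1],.064,r=28,lo=110);togo([.4624,.2023,.058])
E
```

```text
time_s: 14.9
position: [0.489, 0.1765, 0.1585]
tool_rot: [[-0.167, 0.986, -0.003], [0.986, 0.167, -0.0], [0.0, -0.003, -1.0]]
ft_force: [1.7, 0.1, 1.0]
grip_width: 0.0813
time_s: 15.23
position: [0.4626, 0.2022, 0.1593]
tool_rot: [[-0.168, 0.986, -0.001], [0.986, 0.168, -0.0], [-0.0, -0.001, -1.0]]
ft_force: [0.5, -0.2, -0.4]
grip_width: 0.0809
t 15.23 pos [0.4626 0.2022 0.1593] phi 99.64 w 0.0809 f [ 0.5 -0.2 -0.4] | shift tool [ 2.000e-04 -1.000e-04  1.013e-01] turn 0.001
[326 252]
bush px 326.2 252.4 r 20.9 plane [0.4619 0.2035 0.064 ] depth [0.4619 0.2037 0.0647]
t 15.28 pos [0.463  0.2018 0.1594] phi 99.58 w 0.0812 f [-0.1 -0.1  0.6] | shift tool [ 0.0006 -0.0004  0.1014] turn -0.000
```

View pics/w11.png

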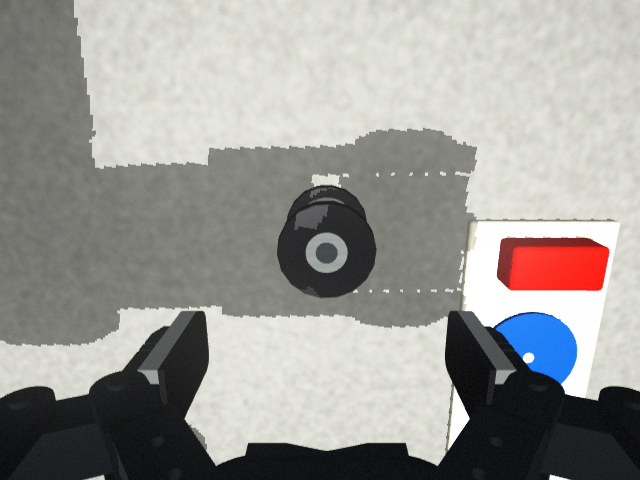

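XL's bush is at (326,252), centred, with the strip and red block clear of the jaws.

```bash
python3 -m handwheel '[[[0,0,0.03,0],[0,0,0.03,0],[0,0,0.025,0],[0,0,0.016,0],[0,0,0,0]]]'
python3 -m handwheel '[[[0,0,0,0],[0,0,0,0],[0,0,0,0],[0,0,0,0],[0,0,0,0]]]' 0 50
python3 -m handwheel '[[[0,0,0,0],[0,0,0,0]]]'
python3 -m handwheel '[[[0,0,-0.03,0],[0,0,-0.04,0],[0,0,-0.04,0],[0,0,0,0]]]'
python3 - <<'E'
from h import *
togo([.6214,.1313,.14])
E
```

```text
time_s: 15.7
position: [0.4618, 0.2011, 0.0558]
tool_rot: [[-0.165, 0.986, -0.006], [0.986, 0.165, -0.001], [-0.0, -0.006, -1.0]]
ft_force: [-0.3, -0.8, -0.4]
grip_width: 0.0812
time_s: 16.12
position: [0.4633, 0.2023, 0.0605]
tool_rot: [[-0.167, 0.986, 0.003], [0.986, 0.167, 0.0], [-0.0, 0.003, -1.0]]
ft_force: [-0.4, -1.8, 6.6]
grip_width: 0.0519
time_s: 16.28
position: [0.4633, 0.2023, 0.0605]
tool_rot: [[-0.167, 0.986, 0.003], [0.986, 0.167, 0.0], [-0.0, 0.003, -1.0]]
ft_force: [-1.1, -1.7, 6.8]
grip_width: 0.0521
time_s: 16.62
position: [0.4651, 0.203, 0.1764]
tool_rot: [[-0.167, 0.986, 0.013], [0.986, 0.167, 0.002], [0.0, 0.013, -1.0]]
ft_force: [1.3, -0.9, -0.9]
grip_width: 0.052
t 16.62 pos [0.4651 0.203  0.1764] phi 99.64 w 0.0520 f [ 1.3 -0.9 -0.9] | shift tool [-0.0969  0.1415  0.0382] turn 0.001
```

```bash
python3 -m handwheel '[[[-0.0194,0.0286,0,0],[-0.0194,0.0286,0,0],[-0.0194,0.0286,0,0],[-0.0194,0.0286,0,0],[-0.0194,0.0286,0,0]]]'
python3 -m handwheel '[[[0,0,0.02,0],[0,0,0.02,0],[0,0,0,0],[0,0,0,0]]]'
python3 - <<'E'
from h import *
togo([.6214,.1313,.0715]); save("wrist","w12.png"); bush("wrist","w12.png",326,347,env.observe()["position"][2]+.0035,r=40,lo=70); togo([.6214,.1313,.0715])
E
```

```text
time_s: 17.03
position: [0.6208, 0.1298, 0.1688]
tool_rot: [[-0.167, 0.986, -0.0], [0.986, 0.167, 0.0], [0.0, -0.0, -1.0]]
ft_force: [0.7, 0.6, -2.1]
grip_width: 0.0519
time_s: 17.37
position: [0.6191, 0.1307, 0.1283]
tool_rot: [[-0.167, 0.986, -0.003], [0.986, 0.167, 0.0], [0.0, -0.003, -1.0]]
ft_force: [0.5, 0.2, -2.1]
grip_width: 0.0521
t 17.37 pos [0.6191 0.1307 0.1283] phi 99.63 w 0.0521 f [ 0.5  0.2 -2.1] | shift tool [0.0002 0.0025 0.0568] turn 0.000
bush px 326.6 347.0 r 35.7 plane [0.6188 0.1328 0.1332] depth [0.6187 0.1333 0.134 ]
t 17.42 pos [0.6197 0.1308 0.1297] phi 99.64 w 0.0514 f [ 0.4  0.8 -2.3] | shift tool [0.0002 0.0018 0.0582] turn 0.001
```

```bash
python3 -m handwheel '[[[0,0.0008,0.03,0],[0,0,0.02,0],[0,0,0.008,0],[0,0,0,0],[0,0,0,0]]]'
python3 -m handwheel '[[[0,0,0.001,0],[0,0,0,0]]]'
python3 - <<'E'
from h import *
togo([.6214,.1313,.0715])
E
```

```text
time_s: 17.83
position: [0.621, 0.131, 0.0727]
tool_rot: [[-0.168, 0.986, 0.002], [0.986, 0.168, 0.0], [-0.0, 0.002, -1.0]]
ft_force: [0.7, 0.4, -1.6]
grip_width: 0.0524
time_s: 18.0
position: [0.6209, 0.1309, 0.0711]
tool_rot: [[-0.167, 0.986, 0.002], [0.986, 0.167, 0.0], [-0.0, 0.002, -1.0]]
ft_force: [-0.1, 0.4, 0.3]
grip_width: 0.0514
t 18.00 pos [0.6209 0.1309 0.0711] phi 99.64 w 0.0514 f [-0.1  0.4  0.3] | shift tool [ 0.0003  0.0005 -0.0004] turn 0.001
```

Force shows XL has touched down (weight off the wrist). Releasing, rising, and backing away from over the rack so the top camera sees it.

```bash
python3 -m handwheel '[[[0,0,0,0],[0,0,0,0],[0,0,0,0],[0,0,0,0],[0,0,0,0]]]' 100
python3 -m handwheel '[[[0,0,-0.03,0],[0,0,-0.035,0],[0,0,-0.035,0],[0,0,-0.04,0],[0,0,0,0]]]'
python3 -m handwheel '[[[0,-0.04,0,0],[0,-0.04,0,0],[0,-0.04,0,0],[0,-0.04,0,0],[0,-0.04,0,0]]]'
python3 -m handwheel '[[[0,-0.04,0,0],[0,0,0,0],[0,0,0,0],[0,0,0,0],[0,0,0,0]]]'
python3 - <<'E'
from h import *
togo([.6214,.1313,.0715])
im,d,c=save("top","top9.png"); save("side","side9.png")
for n,P,z in [("xl",[.6214,.1313],.075),("l",[.6364,.0427],.065),("m",[.6515,-.046],.055),("s",[.6665,-.1347],.045)]:
    u,v=pix(c,P+[z]).round().astype(int); w=bush("top","top9.png",u,v,z,r=7,lo=110); print(n,"err mm",(1000*(w[:2]-P)).round(1))
a=cv2.imread("pics/top9.png")[110:350,80:560]; b=cv2.imread("pics/side9.png")[120:420,200:500]
cv2.imwrite("pics/fin.png",np.hstack([cv2.resize(a,(480,300)),b]))
E
```

```text
time_s: 18.42
position: [0.6206, 0.1308, 0.0703]
tool_rot: [[-0.167, 0.986, 0.0], [0.986, 0.167, 0.0], [-0.0, 0.0, -1.0]]
ft_force: [-0.2, -0.2, -0.6]
grip_width: 0.0851
time_s: 18.83
position: [0.6228, 0.131, 0.2187]
tool_rot: [[-0.167, 0.986, 0.014], [0.986, 0.167, 0.0], [-0.002, 0.014, -1.0]]
ft_force: [-0.5, 0.2, 0.9]
grip_width: 0.0854
time_s: 19.25
position: [0.4212, 0.0972, 0.2099]
tool_rot: [[-0.167, 0.986, 0.0], [0.986, 0.167, -0.0], [-0.0, 0.0, -1.0]]
ft_force: [0.3, 0.0, 0.4]
grip_width: 0.0852
time_s: 19.67
position: [0.385, 0.0906, 0.2103]
tool_rot: [[-0.167, 0.986, 0.001], [0.986, 0.167, -0.0], [-0.0, 0.001, -1.0]]
ft_force: [-0.5, -0.8, -0.2]
grip_width: 0.0856
t 19.67 pos [0.385  0.0906 0.2103] phi 99.63 w 0.0856 f [-0.5 -0.8 -0.2] | shift tool [0.0006 0.2397 0.139 ] turn 0.000
bush px 274.7 184.9 r 5.8 plane [0.6213 0.1315 0.075 ] depth [0.6211 0.1314 0.0757]
xl err mm [-0.1  0.2]
bush px 319.7 177.2 r 4.9 plane [0.6364 0.0438 0.065 ] depth [0.6362 0.0438 0.0664]
l err mm [0.  1.1]
bush px 364.6 168.6 r 3.7 plane [ 0.6537 -0.0462  0.055 ] depth [ 0.6534 -0.046   0.0565]
m err mm [ 2.2 -0.2]
bush px 407.5 162.5 r 2.9 plane [ 0.6665 -0.1339  0.045 ] depth [ 0.6664 -0.1337  0.0457]
s err mm [0.  0.8]
```

View pics/fin.png

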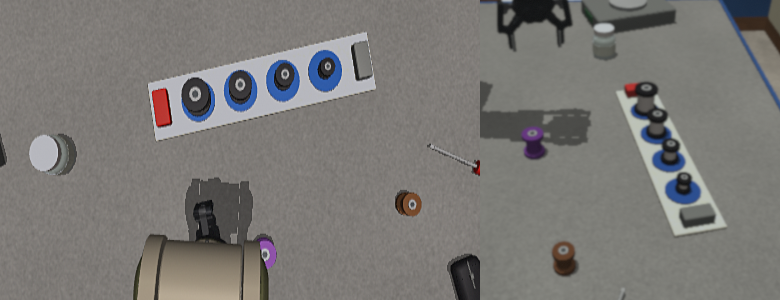

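All four stand upright in order: XL at crop (196,94) by the red block, then L, M, and S at (327,67). The jar and decoys stand where they were, and the gripper is open and clear. Handing in.

```bash
python3 -c "
from rig import env
print(env.close_job())"
```

```text
the job is handed in; nothing more can be done
None
```

All four rollers now stand upright on the blue pads in size order: XL next to the red block, then L, M and S. I handed the job in at about 20 s of robot time, with the gripper open and clear of everything.

- **Placement:** the final top view puts the rollers off their pad centres by about 0.2 mm (XL), 1.1 mm (L), 2.2 mm (M) and 0.8 mm (S). The bush tops are at the expected heights to within about 1.5 mm.
- **Other objects:** in the last pictures the jar and the purple and brown decoys look unmoved. I judged that by eye and did not measure it.
- **Disagreements:** the wrist camera mostly read 2–3 mm off the top camera, so I went by the top camera, which matched the arm's own readings. The gripper width read about 2 mm under each flange's diameter, but every grip held.

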